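Fit the shaft into a hollow-spindle stirrer

ROBOT

A 6-joint arm with a two-finger parallel gripper is mounted at the origin on a cart in front of the work surface, level with it; the furniture and walls round the work are solid. World frame = base frame: x ahead of the robot, y to its left, z up, the work surface at z = 0. Lengths are in m, angles in rad, forces in N, time in s.
With the tool pointing down it reaches from about 0.275 to 1 m from the base axis. Payload 8.4 kg.
Tool frame: the origin (TCP) lies at the very end of the fingers, on their centre line; the grasp point (between the pads) lies 19 mm behind it; z points along the fingers, y is the direction in which the jaws open and shut (so a half turn about z gives the same grasp; the last joint's range is limited). The gripper opens to 85 mm and grips with 20 to 120 N. Pads are 22 mm wide; open, the fingers measure 114 mm over their backs; the gripper's body (76 mm by 85 mm) begins 54 mm behind the grasp point. The pads swing forward as they close: fully open they stand 13 mm farther back than shut.
Start: joints at [1.134, 0.353, 1.633, -0, 1.155, -0.002], TCP at [0.263, 0.567, 0.231] pointing down, gripper open.
Joint ranges: [-2.63, 2.63], [-0.92, 2.1], [0.06, 2.66], [-1.3, 4.44], [0, 2.69], [-3.02, 3.02]. Speed limits (rad/s): [2.22, 2.22, 2.79, 3.14, 3.14, 3.14].

INTERFACE

Orientations are given as a unit quaternion [w, x, y, z].
In Python, from plant import get_obs, read_camera, finish_job gives the robot as it stands. The module is installed in compiled form; this text tells all that it offers.
- The arm moves only by the shell command python3 -m jog 'ROWS' [OPENING] [FORCE]. ROWS is JSON, a list that holds one entry, the list of rows, each a list of 4 numbers: the shift along the tool's x, y, z in cm, then the turn about the tool's z in degrees. In form: [[[x, y, z, twist], ...]]. A call has 1 to 8 rows; each row is the pose to reach, as a shift and turn from the pose measured when the call began, along the tool's axes at that moment; what a row does not reach only later rows make up. A row lasts 1/8 s, in which the tool goes at most 62.5 mm and 10.7 degrees, less where a joint would pass 70% of its speed; a pose out of reach is approached as far as the arm can. A call with a gripper value outside its range is refused whole. OPENING is the finger opening in cm, from 0 to 8.54, set as the call begins (- or left out, the last holds). The fingers move at their own pace and stop on an object; FORCE is the grip in N (left out, the last holds). Time passes only in rows, so rows that repeat a pose let the fingers close. It gives the time, the measured TCP pose, the force and the opening at its end, in the units of the state.
- get_obs(): the state, without advancing time (a new reading comes with each control period).
- read_camera(name): name is "side" or "top" or "wrist"; returns a dict with "color" (384x512x3 uint8, red, green, blue), "fov_y" (degrees; the focal length in pixels is half the picture's height over the tangent of half this angle, whatever the lens; pixels are square), "cx", "cy" (the principal point, pixels), "position" and "attitude" of the camera in the world. Camera axes: x right, y down, z forward; pixel columns grow to the right and rows downward; lengths in m; the calibration is good to about 2 mm. A picture is of the moment at which its call begins. There is no depth.
- finish_job(): hands the job in, once; it reports no verdict.
The state is a dict: "time": time; "joint_pos": joint angles; "joint_velocities": joint speeds; "joint_efforts": joint torques, N m; "position": TCP position; "ee_rot": TCP orientation; "wrist_force": force on the tool from outside, world axes, zero at the start; "ft_torque": the same for the moment, N m; "gripper_width": opening from 0.0 (shut) to 1.0 (fully open).
Only numpy, scipy, OpenCV 4.12 (cv2) and the standard library are available. Lean on these libraries where they do the work, as an engineer would, in place of code of your own. Each camera call takes 0.05 s, during which the arm holds its last target. There are 200 camera calls.

TASK

The stirrer drive is ready for its shaft: slide the clear guard on top of the drive fully back so that the spindle mouth is open, then take the longer of the two steel shafts out of the stand and pass it straight down through the hollow spindle and on through the bush in the beaker lid, without forcing it. Finish while still holding the shaft upright in the gripper, its foot hanging about 20 mm above the floor of the beaker (the chuck is slack and will be tightened on it by someone else), with the guard still open. Leave the short spare shaft in the stand and do not disturb the bottles and the box standing round about.

Things in the scene. Friction and masses are not known exactly. Their poses are not given: they have to be found in the camera images.
- rig: Stirring rig, bolted down: grey base plate 164 x 124 mm, white motor box on a column behind, hollow spindle in front, lidded clear beaker below. Origin on the bench under the spindle axis; z up, x from spindle back to motor (the way the guard opens). Top plate 84 mm wide, from 34 mm before to 132 mm behind the axis; a rail 10 mm high on each side of it, inner lips 27.5 mm off the axis.
- spindle_mouth (a point): Centre of the mouth of the hollow spindle, in the drive's top plate, 140 mm above the bench. The mouth is 25 mm across for 4 mm, then a steel cone narrows over 10 mm to a 12.5 mm bore, which ends at the underside of the chuck, 37 mm below the mouth. Axes as rig.
- lid_bush (a point): Centre of the mouth of the guide bush in the white beaker lid, on the spindle axis, 50.5 mm below the spindle mouth (89.5 mm above the bench) and 13.5 mm below the chuck. The mouth is 23 mm across and narrows over 6.5 mm to a 12 mm bore, which ends 15.5 mm below the mouth. Axes as rig.
- beaker_floor (a point): Centre of the inside floor of the clear beaker under the lid, on the same axis, 79.5 mm below lid_bush and 10 mm above the bench.
- guard (a joint): The clear guard pane, 60 x 60 x 3 mm, sliding on the drive's top plate: 0 m = shut over the spindle mouth, 0.065 m = fully back against its stop (toward +x of rig). It stays where it is left; about 3 N slides it. It may start up to 10 mm open.
- guard_tab (a point): Centre of the black upright finger tab at the guard's back edge: 10 mm thick along the sliding direction, 24 mm across it, 32 mm high; its top is 176.5 mm and the pane's top 144.5 mm above the bench. With the guard shut it stands 21 mm behind the spindle axis. Axes as rig.
- shaft_mid (a point): Centre (half-way up) of the long stirrer shaft: plain round steel, 10 mm in diameter, 175 mm long, about 100 g, both ends rounded (radius 5 mm), a small blade folded flush in a slot near the foot. z runs along the shaft toward its top; at the start it stands upright in a socket of the stand, its foot 8 mm and its top 183 mm above the bench.
- shaft_foot (a point): Centre of the foot (lower end) of the long shaft, 87.5 mm below shaft_mid along its axis.
- spare_mid (a point): Centre of the short spare shaft: the same steel and 10 mm diameter, but 120 mm long (top 128 mm above the bench), in the other socket of the stand. Leave it there.
- stand_top (a point): Middle of the shaft stand, between its two aluminium sockets and level with their tops, 54 mm above the bench. The stand (grey foot 74 x 140 x 8 mm) is bolted down. The sockets stand 36 mm either side along the stand's y axis, 28 mm in outer diameter; bores 11 mm, 46 mm deep. Either shaft may be in either socket.
- bottle: Bystander: reagent bottle with a blue cap, 70 mm in diameter, 143 mm high; origin at the centre of its underside.
- wash: Bystander: wash bottle with a bent spout, 62 x 95 x 182 mm; origin at its underside.
- red_box: Bystander: closed red box of pipette tips, 86 x 118 x 50 mm, between rig and stand; origin at the centre of its underside.

How it is judged:
On the way, in this order (a step that is already met when the one before it is completed fails the run):
1. the guard is slid fully back (value of joint guard above 0.055 m), for 0.1 s.
2. the long shaft's foot is in the hollow spindle (z of shaft_foot in the frame of spindle_mouth below -0.015 m and horizontal distance between shaft_foot and spindle_mouth below 0.004 m and value of joint guard above 0.05 m), for 0.05 s.
3. the foot has passed on through the bush in the lid (z of shaft_foot in the frame of lid_bush below -0.018 m and horizontal distance between shaft_foot and lid_bush below 0.005 m), for 0.1 s.
At the end, for the whole second after the job is handed in: The long shaft is in both bores (foot within 5 mm of the bush axis, middle within 4 mm of the spindle axis, tilt under 0.06 rad), its foot 12 to 28 mm above the beaker floor, at rest and gripped by the fingers with more than 3 N; the guard is open by more than 50 mm (z of shaft_foot in the frame of beaker_floor between 0.012 and 0.028 m and horizontal distance between shaft_foot and lid_bush below 0.005 m and horizontal distance between shaft_mid and spindle_mouth below 0.004 m and angle between shaft_mid's own z axis and vertical below 0.06 rad and contact force between the fingers and shaft above 3 N and linear speed of shaft below 0.02 m/s and value of joint guard above 0.05 m); the arm keeps its last pose, push and grip.
It fails at once if the short spare shaft is pulled out or knocked (distance of spare_mid from where it was at the start of the episode above 0.02 m).
It fails at once if a bystander is disturbed (distance of any of bottle, wash, red_box from where it was at the start of the episode above 0.03 m).
It fails at once if the shaft is forced against the rig (over 60 N) (contact force between shaft and rig above 60 N).
It also fails if it takes over 61 s, if anything falls off the work surface, if the arm or the gripper's body presses on something with over 40 N, if the wrist force passes 120 N, or if a joint passes its speed limit or range.

## Working session

There is one attempt and no reset: what is moved stays moved. The work goes in short steps, Python scripts to look and compute and a shell command to move; the robot and the scene stay as the last step left them, time stands still between calls to the robot, and variables do not carry over. Pictures are saved under pics/ and viewed, about 8 in all and at most 12, crops included, and the job is handed in when it is done.

```bash
mkdir -p pics; cat > h.py <<'E'
import numpy as np, cv2
from plant import *
from scipy.spatial.transform import Rotation as R
def rot(a):
    a=np.array(a,float)
    return a if a.shape==(3,3) else R.from_quat(np.r_[a[1:],a[0]]).as_matrix()
def cam(n):
    c=read_camera(n); c['f']=c['color'].shape[0]/2/np.tan(np.radians(c['fov_y'])/2); c['R']=rot(c['attitude']); c['p']=np.array(c['position']); return c
def ray(c,u,v):
    return c['R']@np.array([(u-c['cx'])/c['f'],(v-c['cy'])/c['f'],1.])
def plane(c,u,v,z):
    d=ray(c,u,v); return c['p']+d*(z-c['p'][2])/d[2]
def proj(c,P):
    q=c['R'].T@(np.array(P)-c['p']); return c['f']*q[:2]/q[2]+[c['cx'],c['cy']]
def save(c,n,k=1):
    cv2.imwrite('pics/'+n,cv2.resize(c['color'][:,:,::-1],None,fx=k,fy=k,interpolation=cv2.INTER_CUBIC))
E
python3 - <<'E'
from h import *
for n in ['side','top','wrist']:
    c=cam(n); print(n,c['p'],c['attitude'],c['f'],c['cx'],c['cy']); save(c,n+'0.png',1.5)
o=get_obs(); print(o)
E
```

```text
side [ 0.27162892 -1.10990174  0.62211422] [-0.53732628  0.83517409 -0.09726514  0.06560641] 378.95855071912547 257.3097020842949 196.52813425128946
top [-0.16188573  0.13197261  1.53931681] [ 0.14478998 -0.61223263  0.75470422 -0.18608763] 462.95487120855444 259.68298283868035 192.5304459440392
wrist [0.19561076 0.59691993 0.37322435] [0.12357699 0.83385778 0.53229768 0.07790445] 284.14652543323456 252.91156086326694 194.89267829720498
{'time': 0.15, 'joint_pos': array([ 1.13361199e+00,  3.53513012e-01,  1.63394504e+00,  8.25033247e-06,
        1.15518237e+00, -2.39524078e-03]), 'joint_velocities': array([-0.00261416, -0.00123505, -0.0016723 , -0.00049968, -0.00017199,
       -0.00039556]), 'joint_efforts': array([-1.31769275e-04, -6.05636358e+01, -3.42340922e+01, -1.16063097e-04,
        6.03780267e-03, -2.39095996e-06]), 'position': array([0.26310923, 0.56653565, 0.23072699]), 'ee_rot': array([-1.17901047e-04,  2.15687831e-01,  9.76462229e-01, -5.10454733e-04]), 'wrist_force': array([-0.19399769, -0.32395342,  0.08785669]), 'ft_torque': array([ 0.03153078, -0.02858823,  0.00442423]), 'gripper_width': 1.0008977271644859}
```

View pics/top0.png

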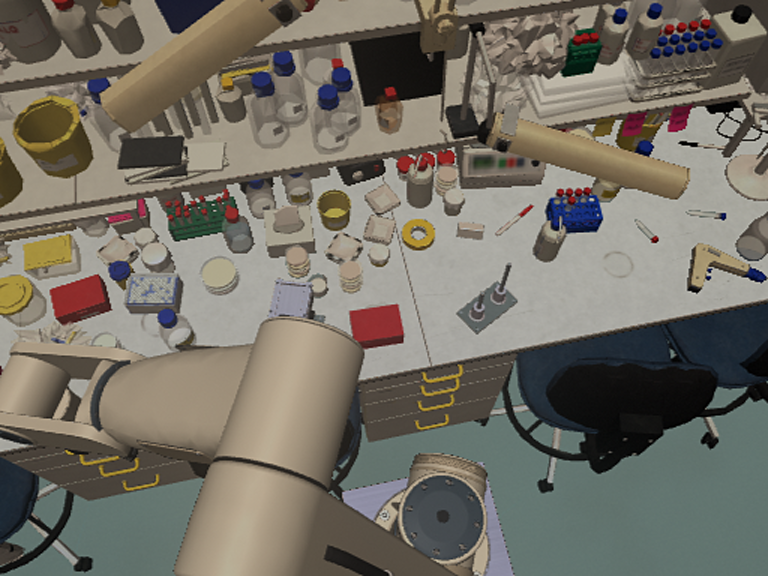

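View pics/side0.png

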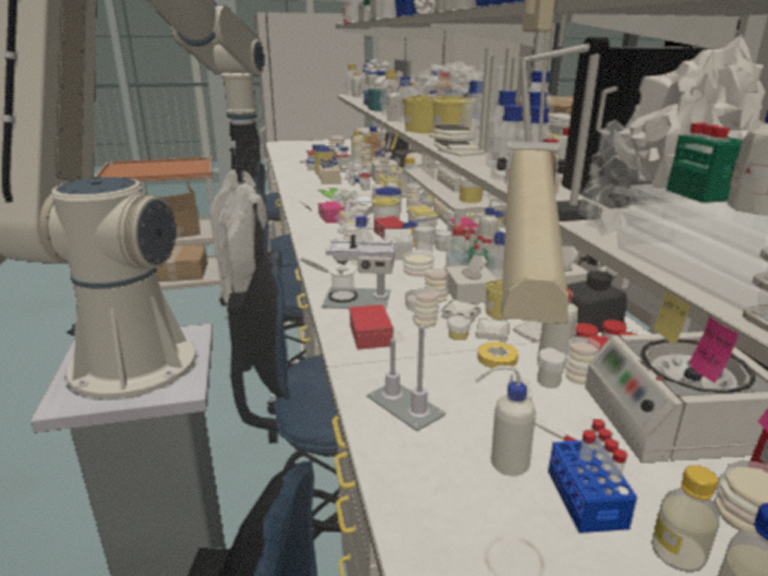

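View pics/wrist0.png

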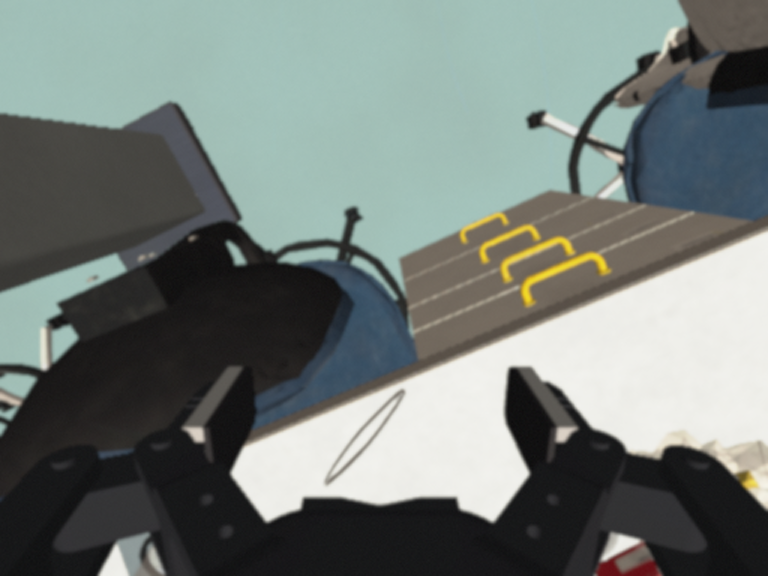

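```bash
python3 - <<'E'
from h import *
t=cam('top'); s=cam('side')
g=lambda c,u,v,z:print(plane(c,u/1.5,v/1.5,z).round(3))
print('top: stand foot corners, shaft top,spare top,red box'); g(t,507,265,.183); g(t,481,281,.128); g(t,377,325,.05); g(t,172,313,.143); g(t,548,225,.18)
print('side: long top, short top, redbox, tab top, rig base corners'); g(s,421,327,.183); g(s,393,337,.128); g(s,352,238,.176); g(s,355,300,.0);g(s,331,293,.0);g(s,388,293,0);g(s,323,307,0);g(s,388,306,0); g(s,371,312,.05)
o=get_obs(); print(rot(o['ee_rot']).round(3))
E
```

```text
top: stand foot corners, shaft top,spare top,red box
[ 0.524 -0.296  0.183]
[ 0.524 -0.243  0.128]
[0.499 0.007 0.05 ]
[0.579 0.454 0.143]
[ 0.609 -0.421  0.18 ]
side: long top, short top, redbox, tab top, rig base corners
[ 0.525 -0.31   0.183]
[ 0.497 -0.236  0.128]
[0.5   0.186 0.176]
[0.508 0.206 0.   ]
[0.454 0.263 0.   ]
[0.601 0.23  0.   ]
[0.421 0.183 0.   ]
[0.582 0.152 0.   ]
[0.512 0.028 0.05 ]
[[-0.907  0.421 -0.   ]
 [ 0.421  0.907 -0.001]
 [-0.    -0.001 -1.   ]]
```

```bash
python3 -m jog '[[[0,0,-6,10],[0,0,-12,20],[-4,-4,-17,30],[-8,-9,-17,40],[-12,-14,-17,50],[-16,-19,-17,60],[-16,-24,-17,70],[-16,-25,-17,80]]]' 0 40; python3 -m jog '[[[0,0,0,10],[0,0,0,20],[0,0,0,30],[0,0,0,40],[0,0,0,40],[0,0,0,40]]]'
python3 - <<'E'
from h import *
c=cam('wrist'); save(c,'w1.png',1.5); t=cam('top'); save(t,'t1.png',1.5)
o=get_obs(); print(o['time'],o['position'],rot(o['ee_rot']).round(3),c['R'].round(3),c['p'],o['joint_pos'])
E
```

```text
time: 1.25
position: [0.3021, 0.2696, 0.4013]
ee_rot: [0.0, 0.795, 0.606, -0.0]
wrist_force: [-0.3, 0.2, 0.5]
gripper_width: -0.0
time: 2.0
position: [0.3021, 0.2695, 0.4013]
ee_rot: [0.0, 0.954, 0.299, -0.0]
wrist_force: [0.5, 0.1, 0.1]
gripper_width: -0.0
2.1 [0.30210761 0.26958417 0.40134191] [[ 0.822  0.57   0.   ]
 [ 0.57  -0.822 -0.001]
 [-0.     0.001 -1.   ]] [[ 0.571 -0.785 -0.239]
 [-0.821 -0.546 -0.166]
 [ 0.     0.291 -0.957]] [0.36218784 0.31103828 0.54389459] [ 7.25424741e-01 -1.41087646e-01  1.82189118e+00 -6.65346398e-04
  1.46109451e+00  1.68970250e+00]
```

View pics/w1.png

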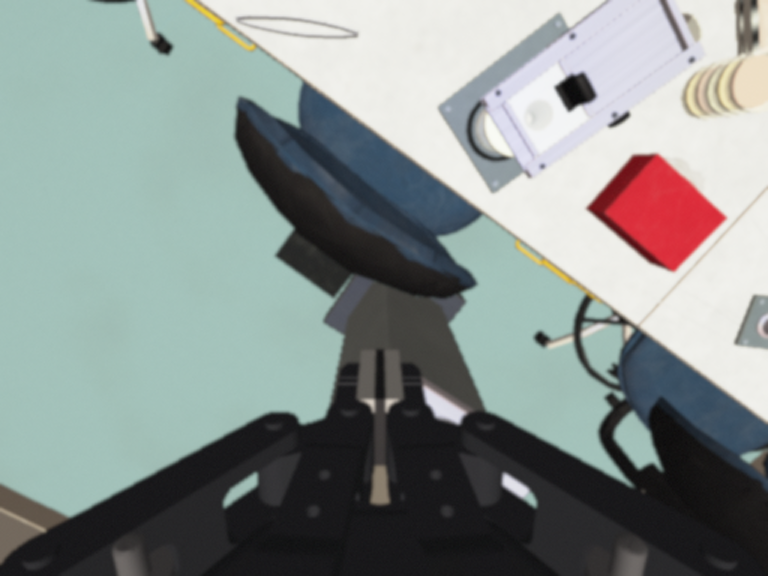

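```bash
python3 - <<'E'
from h import *
c=cam('wrist')
g=lambda n,u,v,z:print(n,plane(c,u/1.5,v/1.5,z).round(4))
g('mouth',538,115,.14); g('tabtop',569,82,.1765); g('tabtop2',585,98,.1765)
# bright plate: rail screws, plate corners
for u,v in [(497,93),(543,167),(693,60),(572,36),(617,121)]: g('screw',u,v,.15)
for u,v in [(445,108),(493,186),(561,18)]: g('base screws',u,v,.006)
E
```

```text
mouth [0.4748 0.2192 0.14  ]
tabtop [0.4967 0.2234 0.1765]
tabtop2 [0.4953 0.2052 0.1765]
screw [0.4653 0.2614 0.15  ]
screw [0.442  0.1897 0.15  ]
screw [0.5773 0.1439 0.15  ]
screw [0.5333 0.2382 0.15  ]
screw [0.5071 0.1625 0.15  ]
base screws [0.456  0.2829 0.006 ]
base screws [0.4193 0.1809 0.006 ]
base screws [0.602  0.2334 0.006 ]
```

```bash
python3 -m jog '[[[2,3,2,10],[5,6,5,20],[8,9,9,30],[10,12,13,40],[10.6,13,17,49],[10.6,13,20,53.7],[10.6,13,20,53.7],[10.6,13,20,53.7]]]'
python3 - <<'E'
from h import *
c=cam('wrist'); save(c,'w2.png',1.5)
o=get_obs(); print(o['time'],o['position'],rot(o['ee_rot']).round(3),c['p'])
E
```

```text
time: 3.15
position: [0.4639, 0.2234, 0.2025]
ee_rot: [-0.0, 0.987, -0.164, 0.001]
wrist_force: [-0.1, 0.4, 0.3]
gripper_width: 0.0
3.2 [0.46412584 0.22352468 0.2029216 ] [[ 0.946 -0.323  0.002]
 [-0.323 -0.946  0.   ]
 [ 0.002 -0.001 -1.   ]] [0.53311605 0.19871947 0.34523048]
```

View pics/w2.png

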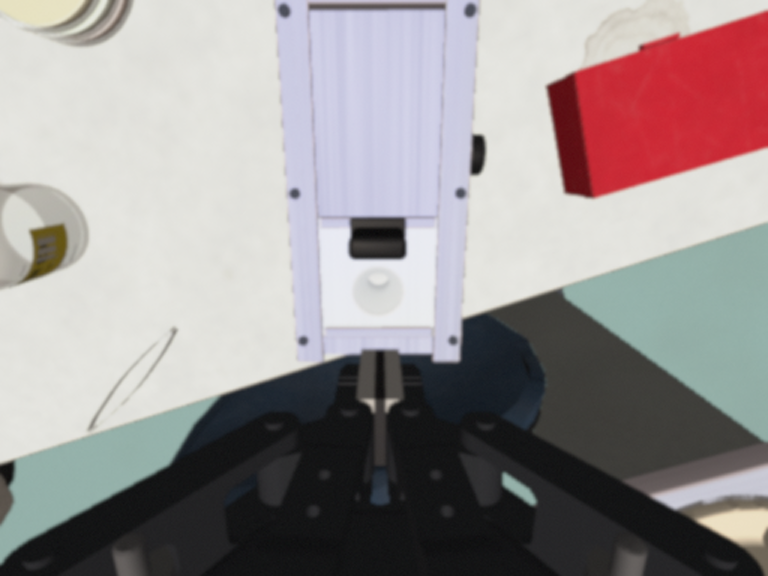

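```bash
python3 - <<'E'
from h import *
c=cam('wrist')
g=lambda n,u,v,z:(print(n,plane(c,u/1.5,v/1.5,z).round(4)))
m=plane(c,378/1.5,291/1.5,.14); g('mouth',378,291,.14)
A=plane(c,377/1.5,10/1.5,.15); B=plane(c,377.5/1.5,340/1.5,.15); print('yaw',np.degrees(np.arctan2(*(A-B)[1::-1])), 'mid',B)
g('tab near bottom edge top?',378,238,.1765); g('tab',378,257,.1445); g('pane back',378,217,.1445); g('pane front',378,327,.1445)
for e in [(353,291),(403,291)]: g('edge',*e,.14)
for e in [(284,10),(470,10),(303,341),(452,340)]: g('sc',*e,.15)
E
```

```text
mouth [0.4754 0.2194 0.14  ]
yaw -18.83750038726006 mid [0.45425983 0.22684684 0.15      ]
tab near bottom edge top? [0.5065 0.2086 0.1765]
tab [0.4928 0.2134 0.1445]
pane back [0.5108 0.2072 0.1445]
pane front [0.4587 0.2251 0.1445]
edge [0.4794 0.2313 0.14  ]
edge [0.4713 0.2075 0.14  ]
sc [0.6012 0.216  0.15  ]
sc [0.5772 0.1456 0.15  ]
sc [0.4657 0.262  0.15  ]
sc [0.4423 0.1919 0.15  ]
```

```bash
python3 -m jog '[[[0,0,2.5,0],[0,0,5,0],[2,0,5,0],[3.5,0,5,0],[5,0,5,0],[6.2,0,5,0],[7,0,5,0],[7,0,5,0]]]'
python3 - <<'E'
from h import *
c=cam('wrist'); save(c,'w3.png',1.5); cv2.imwrite('pics/w3.png',cv2.imread('pics/w3.png')[100:])
o=get_obs(); print(o['time'],o['position'],o['wrist_force'])
print((proj(c,[.4754,.2194,.14])*1.5), proj(c,np.array([.4754,.2194,.1765])+.081*np.array([.9464,-.323,0]))*1.5)
E
```

```text
time: 4.25
position: [0.5314, 0.2006, 0.1533]
ee_rot: [-0.0, 0.986, -0.164, 0.002]
wrist_force: [-0.1, -0.3, 0.6]
gripper_width: -0.004
4.3 [0.53087902 0.20064999 0.1532078 ] [-0.66829714 -0.33841087  0.09614751]
[377.84855981 477.98358878] [376.83195015 340.59289442]
```

View pics/w3.png

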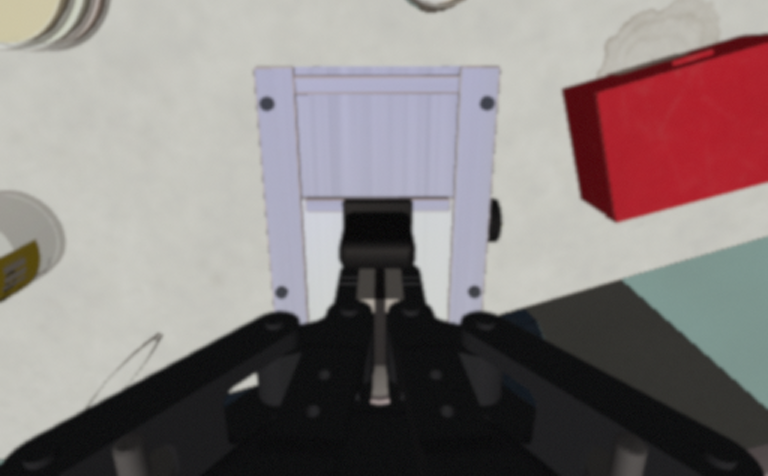

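```bash
python3 -m jog '[[[0.6,0,0,0],[1.1,0,0,0],[1.1,0,0,0]]]'; python3 -m jog '[[[0.2,0,0,0],[0.4,0,0,0],[0.4,0,0,0]]]'
python3 - <<'E'
from h import *
c=cam('wrist')
save(c,'w4.png'); im=c['color'].astype(int); d=np.array([.9464,-.323,0])
o=get_obs(); print(o['time'],o['position'],o['wrist_force'],(o['position']-[.4754,.2194,0])@d)
# pane back edge: column profile just beside tab
P=np.array([.4754,.2194,.1445]);n=np.array([.323,.9464,0])
for x in np.arange(.075,.115,.002):
    u,v=proj(c,P+x*d+.020*n); print(round(x,3),im[int(round(v)),int(round(u))].sum(),end=' ; ')
E
```

```text
time: 4.68
position: [0.5417, 0.1969, 0.1532]
ee_rot: [-0.0, 0.986, -0.164, 0.002]
wrist_force: [-0.0, -0.5, 0.0]
gripper_width: -0.001
time: 5.05
position: [0.5421, 0.1967, 0.1531]
ee_rot: [-0.0, 0.986, -0.164, -0.002]
wrist_force: [-15.6, 8.5, 10.3]
gripper_width: 0.001
5.1 [0.54212965 0.19671038 0.15309886] [-15.3720267    6.90336217   8.938007  ] 0.07048168407728252
0.075 621 ; 0.077 623 ; 0.079 622 ; 0.081 623 ; 0.083 624 ; 0.085 624 ; 0.087 625 ; 0.089 584 ; 0.091 537 ; 0.093 529 ; 0.095 381 ; 0.097 539 ; 0.099 543 ; 0.101 543 ; 0.103 542 ; 0.105 544 ; 0.107 544 ; 0.109 544 ; 0.111 544 ; 0.113 544 ; 0.115 542 ;
```

```bash
python3 -m jog '[[[-1,0,0,0],[-1.5,0,-3,0],[-1.5,0,-8,0],[0,4,-13,9],[1.5,9,-14.7,19],[3,14,-14.7,29],[4.5,20,-14.7,39],[6,26,-14.7,49]]]' 8.5
python3 - <<'E'
from h import *
o=get_obs();r=rot(o['ee_rot']);print(r.round(3)); print(r.T@(np.array([.515,-.27,.30])-o['position']),np.degrees(np.arctan2(r[1,0],r[0,0])))
E
```

```text
time: 6.1
position: [0.5149, -0.0708, 0.3003]
ee_rot: [0.0, 0.828, -0.561, -0.001]
wrist_force: [1.5, -0.3, 0.6]
gripper_width: 0.999
[[ 0.371 -0.929 -0.001]
 [-0.929 -0.371  0.   ]
 [-0.001  0.001 -1.   ]]
[1.85034947e-01 7.38917333e-02 1.82849951e-04] -68.2124265180348
```

```bash
python3 -m jog '[[[5,2,0,5],[10,4,0,9],[15,6,0,9],[18.5,7.4,0,9],[18.5,7.4,0,9],[18.5,7.4,0,9]]]'
python3 - <<'E'
from h import *
c=cam('wrist'); save(c,'w5.png',1.5)
o=get_obs();r=rot(o['ee_rot']);print(o['time'],o['position'],c['p'],r.round(3))
print(proj(c,[.524,-.30,.183])*1.5)
E
```

```text
time: 6.85
position: [0.5148, -0.2696, 0.3001]
ee_rot: [0.0, 0.781, -0.624, -0.001]
wrist_force: [-0.3, -0.6, 0.8]
gripper_width: 0.996
6.9 [ 0.51488436 -0.26911882  0.30017859] [ 0.53073891 -0.34254446  0.4426093 ] [[ 0.222 -0.975 -0.001]
 [-0.975 -0.222  0.001]
 [-0.001  0.001 -1.   ]]
[373.89476921 236.04298206]
```

View pics/w5.png

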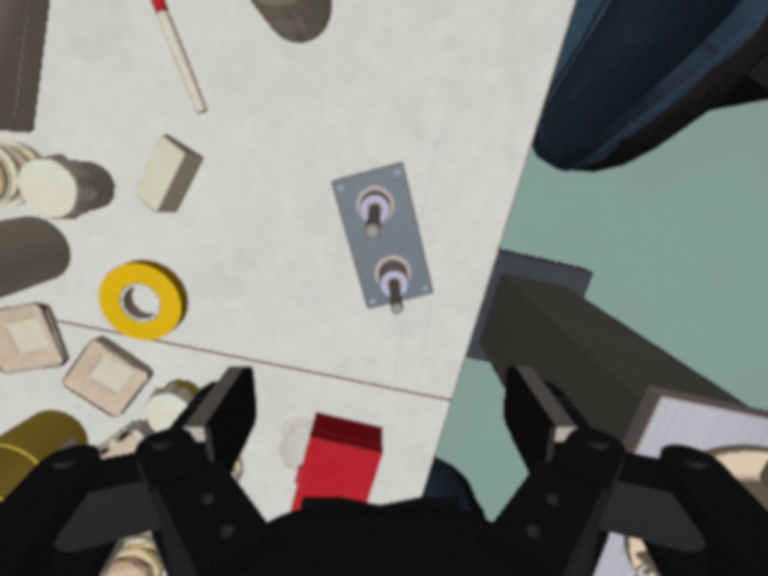

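```bash
python3 - <<'E'
from h import *
c=cam('wrist'); o=get_obs(); r=rot(o['ee_rot'])
L=plane(c,372/1.5,229/1.5,.181); S=plane(c,397/1.5,307/1.5,.126)
print('long',L,'spare',S,'dist',np.linalg.norm((L-S)[:2]),np.degrees(np.arctan2(*(L-S)[1::-1])))
for u,v in [(337,182),(402,163),(432,291),(369,306)]: print(plane(c,u/1.5,v/1.5,.008))
print('sockets',plane(c,375/1.5,207/1.5,.054),plane(c,393/1.5,281/1.5,.054))
print('tool shift to long', r.T@(np.array([L[0],L[1],.136])-o['position'])*100)
E
```

```text
long [ 0.52615882 -0.30321075  0.181     ] spare [ 0.4927475  -0.23961066  0.126     ] dist 0.07184209385556468 -62.28550668986087
[ 0.56682343 -0.31517633  0.008     ]
[ 0.50844909 -0.34687714  0.008     ]
[ 0.44637381 -0.22717842  0.008     ]
[ 0.50819934 -0.19586271  0.008     ]
sockets [ 0.52552071 -0.30423196  0.054     ] [ 0.49383049 -0.24072933  0.054     ]
tool shift to long [ 3.60401345 -0.34649772 16.42019991]
```

```bash
python3 -m jog '[[[1.8,-0.2,0,-8],[3.6,-0.35,2,-15],[3.6,-0.35,6,-15],[3.6,-0.35,11,-15],[3.6,-0.35,15,-15],[3.6,-0.35,16.4,-15],[3.6,-0.35,16.4,-15]]]' 5.5
python3 - <<'E'
from h import *
c=cam('wrist'); save(c,'w6.png',1.5); cv2.imwrite('pics/w6.png',cv2.imread('pics/w6.png')[80:480,150:620])
o=get_obs();r=rot(o['ee_rot']);print(o['time'],o['position'],o['wrist_force'],r.round(3))
E
```

```text
time: 7.82
position: [0.5264, -0.3025, 0.1363]
ee_rot: [0.0, 0.857, -0.516, -0.001]
wrist_force: [0.6, -0.5, -0.3]
gripper_width: 0.648
7.875 [ 0.52704002 -0.30306066  0.13735289] [ 0.12755133 -0.12998445  0.26818994] [[ 0.468 -0.884  0.   ]
 [-0.884 -0.468 -0.   ]
 [ 0.    -0.    -1.   ]]
```

View pics/w6.png

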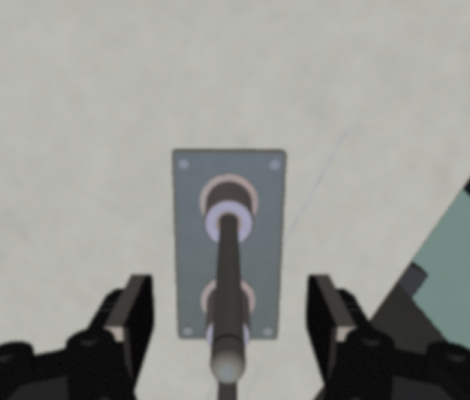

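```bash
python3 -m jog '[[[0,0,0,0],[0,0,0,0],[0,0,0,0],[0,0,0,0],[0,0,0,0],[0,0,0,0]]]' 0 50; python3 -m jog '[[[0,0,-0.5,0],[0,0,-1,0],[0,0,-1,0]]]'
```

```text
time: 8.62
position: [0.5276, -0.3035, 0.1382]
ee_rot: [0.0, 0.857, -0.516, 0.001]
wrist_force: [-0.2, -0.3, 6.4]
gripper_width: 0.104
time: 9.0
position: [0.5277, -0.3036, 0.1486]
ee_rot: [-0.0, 0.857, -0.516, 0.001]
wrist_force: [0.6, 0.3, -1.2]
gripper_width: 0.099
```

```bash
python3 -m jog '[[[0,0,-4,0],[0,0,-9,0],[0,0,-14,0],[0,0,-16.5,0],[-4,-1.6,-16.5,0],[-9,-3.7,-16.5,-5],[-14,-5.7,-16.5,-11],[-19,-7.8,-16.5,-17]]]'
python3 - <<'E'
from h import *
o=get_obs();r=rot(o['ee_rot']);print(r.round(3)); print(r.T@(np.array([.4754,.2194,.312])-o['position'])*100,np.degrees(np.arctan2(r[1,0],r[0,0])))
E
```

```text
time: 10.0
position: [0.5069, -0.0974, 0.3132]
ee_rot: [0.0, 0.924, -0.382, 0.001]
wrist_force: [0.9, 0.4, -1.1]
gripper_width: 0.098
[[ 0.708 -0.707  0.002]
 [-0.707 -0.708 -0.001]
 [ 0.002 -0.001 -1.   ]]
[-24.61560928 -20.1916214    0.08239214] -44.954626454828244
```

```bash
python3 -m jog '[[[-4.5,-3.6,0,-6],[-9,-7.3,0,-12],[-13.5,-11,0,-18],[-18,-14.7,0,-24],[-22,-18,0,-26],[-24.6,-20.2,0,-26],[-24.6,-20.2,0,-26],[-24.6,-20.2,0,-26]]]'
python3 - <<'E'
from h import *
c=cam('wrist'); save(c,'w7.png',1.5)
o=get_obs();r=rot(o['ee_rot']);print(o['time'],o['position'],o['wrist_force'],r.round(3))
f=o['position']-[0,0,.130]
print('foot px',proj(c,f+[0,0,.005])*1.5,'mouth',proj(c,[.4754,.2194,.14])*1.5)
E
```

```text
time: 11.0
position: [0.4753, 0.2189, 0.3126]
ee_rot: [0.001, 0.986, -0.164, 0.001]
wrist_force: [0.0, 0.2, -1.0]
gripper_width: 0.102
11.05 [0.47548477 0.21850361 0.3126494 ] [-0.09205349 -0.20817371 -0.47055734] [[ 0.946 -0.325  0.001]
 [-0.325 -0.946 -0.002]
 [ 0.002  0.001 -1.   ]]
foot px [378.00632035 281.01737278] mouth [377.02427026 264.90639688]
```

View pics/w7.png

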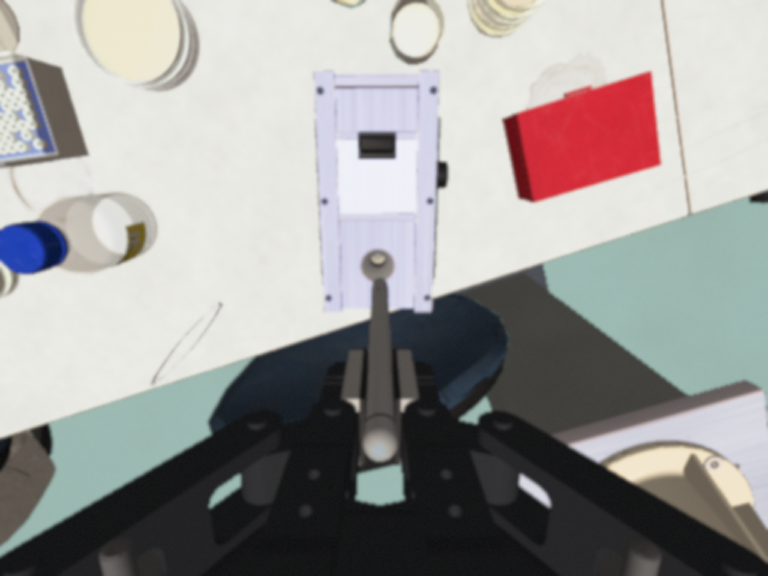

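```bash
python3 -m jog '[[[0,-0.08,1.5,0],[0,-0.08,3,0],[0,-0.08,4,0],[0,-0.08,4.4,0],[0,-0.08,4.4,0]]]'; python3 -m jog '[[[0,0,0.3,0],[0,0,0.6,0],[0,0,0.8,0],[0,0,0.8,0]]]';python3 -m jog '[[[0,0,0.2,0],[0,0,0.4,0],[0,0,0.6,0],[0,0,0.6,0]]]'
```

```text
time: 11.68
position: [0.4758, 0.2192, 0.2684]
ee_rot: [0.001, 0.986, -0.165, 0.001]
wrist_force: [-0.3, -0.6, -1.5]
gripper_width: 0.098
time: 12.18
position: [0.4757, 0.2191, 0.2603]
ee_rot: [0.001, 0.986, -0.165, 0.001]
wrist_force: [0.1, -0.7, -0.8]
gripper_width: 0.097
time: 12.68
position: [0.4757, 0.2191, 0.2541]
ee_rot: [0.001, 0.986, -0.165, 0.001]
wrist_force: [0.6, 0.6, -1.1]
gripper_width: 0.099
```

```bash
python3 -m jog '[[[0,0,0.5,0],[0,0,1,0],[0,0,1.5,0],[0,0,2,0],[0,0,2,0]]]'; python3 -m jog '[[[0,0,0.4,0],[0,0,0.8,0],[0,0,1.2,0],[0,0,1.5,0],[0,0,1.5,0]]]'
```

```text
time: 13.3
position: [0.4757, 0.219, 0.2337]
ee_rot: [0.001, 0.986, -0.165, 0.0]
wrist_force: [1.5, 0.5, -2.1]
gripper_width: 0.096
time: 13.92
position: [0.4757, 0.219, 0.2183]
ee_rot: [0.001, 0.986, -0.165, 0.0]
wrist_force: [2.2, 1.1, -1.5]
gripper_width: 0.102
```

```bash
python3 -m jog '[[[0.02,-0.02,0.3,0],[0.02,-0.02,0.6,0],[0.02,-0.02,0.9,0],[0.02,-0.02,0.9,0]]]'; python3 -m jog '[[[0,0,0.4,0],[0,0,0.8,0],[0,0,1.2,0],[0,0,1.2,0]]]'
```

```text
time: 14.42
position: [0.4759, 0.2191, 0.209]
ee_rot: [0.001, 0.986, -0.165, 0.0]
wrist_force: [1.4, 1.4, -1.7]
gripper_width: 0.1
time: 14.92
position: [0.4758, 0.2191, 0.1966]
ee_rot: [0.001, 0.986, -0.165, 0.0]
wrist_force: [1.7, 0.8, -3.0]
gripper_width: 0.097
```

```bash
python3 -m jog '[[[0.02,-0.01,0.5,0],[0.02,-0.01,1,0],[0.02,-0.01,1.5,0],[0.02,-0.01,2,0],[0.02,-0.01,2,0]]]'; python3 -m jog '[[[0,0,0.5,0],[0,0,1,0],[0,0,1.5,0],[0,0,1.65,0],[0,0,1.65,0],[0,0,1.65,0]]]'
python3 - <<'E'
from h import *
c=cam('wrist'); save(c,'w8.png',1.5); o=get_obs(); print(o['position'],o['wrist_force'],o['gripper_width'])
s=cam('side'); 
for z in (.01,.03,.14,.205): print(z,proj(s,[.4754,.2194,z]))
u,v=proj(s,[.48,.22,.11]).astype(int); im=cv2.resize(s['color'][v-45:v+45,u-45:u+60,::-1],None,fx=5,fy=5,interpolation=cv2.INTER_CUBIC)
w=cv2.imread('pics/w8.png')[150:550,200:560]; H=np.zeros((450,525+360,3),np.uint8); H[:450,:525]=im; H[:400,525:]=w; cv2.imwrite('pics/f8.png',cv2.resize(H,(790,402))); print(u,v)
print('shaft top exp px',proj(c,o['position']+[0,0,.045])*1.5)
E
```

```text
time: 15.55
position: [0.476, 0.219, 0.1761]
ee_rot: [0.001, 0.986, -0.165, -0.0]
wrist_force: [2.6, 2.2, -3.3]
gripper_width: 0.102
time: 16.3
position: [0.476, 0.2191, 0.1595]
ee_rot: [0.001, 0.986, -0.165, -0.0]
wrist_force: [3.6, 2.3, -2.8]
gripper_width: 0.105
[0.4759955  0.21904881 0.15949453] [ 3.57119556  1.89299296 -2.80724056] 0.10387091422956567
0.01 [227.82298924 197.01676811]
0.03 [227.68251303 192.30969316]
0.14 [226.88059974 165.4391934 ]
0.205 [226.38208886 148.73509748]
228 172
shaft top exp px [376.15569268 448.6000965 ]
```

View pics/f8.png

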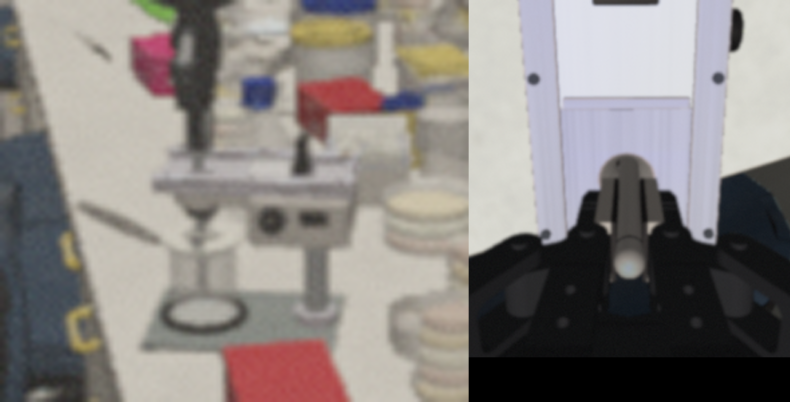

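```bash
python3 -m jog '[[[0.03,-0.03,0,0],[0.03,-0.03,0,0],[0.03,-0.03,0,0],[0.03,-0.03,0,0]]]'; python3 -c "
from plant import *
o=get_obs();print(o['position'],o['wrist_force'],abs(o['joint_velocities']).max()); finish_job()"
```

```text
time: 16.9
position: [0.4762, 0.2191, 0.1595]
ee_rot: [0.001, 0.986, -0.165, -0.0]
wrist_force: [2.7, 0.1, -1.1]
gripper_width: 0.104
[0.47618468 0.21912324 0.15948868] [ 2.66088342  0.1369134  -1.12772227] 0.0011749486720801948
the job is handed in; nothing more can be done
```

I slid the guard back to its stop, then took the long shaft from the stand. It went straight down through the spindle and lid bush, and I handed the job in at about 17 s with it still gripped at 50 N.

- **Guard:** it met its stop with the tab where a fully open guard puts it, about 65 mm. The final picture shows it still open.
- **Fit:** wrist forces stayed under about 6 N during insertion, and the arm was at rest with about 3 N when I handed in.
- **Shaft height:** I put the foot at about 19–20 mm above the beaker floor. This comes from the gripper height and no visible slip in the pads; I could not see the foot clearly enough in the beaker to measure it directly.
- **Spare shaft, bottles and box:** I made no contact with any of them that I noticed, but I did not re-measure their positions at the end.

The only disagreement was a small side force of 2–4 N, meaning the shaft was lightly touching a bore wall. A 0.4 mm sideways correction reduced it but did not remove it.

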